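# Select the green feed on a rebuilt gearbox

### The arm

A 6-joint arm with a two-finger parallel gripper is mounted at the origin on a cart in front of the work surface, level with it; the furniture and walls round the work are solid. World frame = base frame: x ahead of the robot, y to its left, z up, the work surface at z = 0. Lengths are in mm, angles in degrees, forces in N, time in s.
With the tool pointing down it reaches from about 250 to 775 mm from the base axis. Payload 4 kg.
Tool frame: the origin (TCP) lies midway between the tips of the shut fingers; the grasp point (between the pads) lies ctrl.grasp_offset behind it (ctrl.grasp_offset is the distance from the TCP to the grasp point, in mm); z points along the fingers, y is the line along which they close (so a half turn about z gives the same grasp; the last joint's range is limited). The gripper opens to 85 mm and grips with 20 to 120 N. Pads are 22 mm wide; open, the fingers measure 114 mm over their backs; the gripper's body (76 mm by 85 mm) begins 54 mm behind the grasp point. The pads swing forward as they close: fully open they stand 13 mm farther back than shut.
Start: joints at [-82.168, 4.996, 78.535, -0, 96.463, -5.907], TCP at [130.625, -534.28, 231.341] pointing down, gripper open.
Joint ranges: [-177.83, 177.83], [-43.37, 116.18], [15.69, 146.23], [-61.86, 241.86], [9.47, 152.12], [-147.06, 147.06]. Speed limits (degrees/s): [159.86, 159.86, 180, 180, 180, 180].

### API

Orientations are given as [roll, pitch, yaw] about the fixed x, y, z axes, in that order (R = Rz(yaw) Ry(pitch) Rx(roll)).
In Python, from plant import ctrl gives the robot as it stands.
- The arm moves only by the tool apply_moves, never from a script. Its argument "series" is a list of rows, each an object with "linear": the shift along the tool's x, y, z in m, a list of three; "rot": the turn, a rotation vector about the tool's x, y, z in degrees, a list of three; "claw": the opening, from -1 (shut) to 1 (fully open). A call has 1 to 10 rows; each row shifts and turns the commanded pose from where the row before left it, along the tool's axes as they then stand; what a row does not reach is not made up. A row lasts 1/8 s, in which the tool goes at most 62.5 mm and 10.7 degrees, less where a joint would pass 70% of its speed; a pose out of reach is approached as far as the arm can. A call is refused whole if a number of a shift passes 0.0625 or a number of a turn 10.7, either way. A call with a gripper value outside its range is refused whole. The fingers move at their own pace and stop on an object; the grip force is fixed at half the most. Time passes only in rows, so rows that do not move let the fingers close. It gives the time, the measured TCP pose, the force, the opening and the grip force at its end, in the units of the state.
- ctrl.read_state(): the state, without advancing time (a new reading comes with each control period).
- ctrl.capture(name): name is "scene" or "side" or "wrist"; returns (picture, depth): 400x640x3 uint8, red, green, blue; 400x640 float32, mm along the optical axis (not along the pixel's ray), 0 where there is no reading.
- ctrl.get_calibration(name): a dict with "fx", "fy", "cx", "cy" (pixels), "cam_to_world" (4x4, takes a point from camera to world coordinates). Camera axes: x right, y down, z forward; pixel columns grow to the right and rows downward; lengths in mm; the calibration is good to about 2 mm. A picture is of the moment at which its call begins: read the wrist's pose just before it. get_calibration takes no time and is no camera call; for the wrist camera it gives the pose at the moment of the call.
- ctrl.hand_in(): hands the job in; it is judged then, once.
Trained networks look in the newest picture that a camera, given by its name, has taken for a name from the list of things; names that differ only in an ending like _2 or _b are one class to them, and where a whole thing is asked for, a point or a joint stands for the part that bears it (a point fixed in the world has none). Each returns a list of dicts, best first, with "score" (0 to 1); they miss things now and then, are a little off and sometimes report something else, mostly with a low value. They report only what shows in the picture. A call takes as long as a camera call.
- ctrl.recognise(camera, name): "rect" ([left, top, right, bottom] as shares, 0 to 1, of the picture: columns of its width, rows of its height, round what is visible of it).
- ctrl.masks_of(camera, name): "pixels" (400x640 bool, what is visible of it) and "rect" ([left, top, right, bottom] as shares, 0 to 1, of the picture: columns of its width, rows of its height, round what is visible of it).
The state is a dict: "t": time; "joints": joint angles; "joint_vel": joint speeds; "joint_efforts": joint torques, N m; "position": TCP position; "tool_rot": TCP orientation; "wrist_force": force on the tool from outside, world axes, zero at the start; "wrist_torque": the same for the moment, N m; "opening": finger opening in mm; "gripper_force": force on a finger pad.
Only numpy, scipy, OpenCV 4.12 (cv2) and the standard library are available. Lean on these libraries where they do the work, as an engineer would, in place of code of your own. Each camera call takes 0.05 s, during which the arm holds its last target. There are 200 camera calls.

### The job

The rebuilt feed gearbox on the bench has been left in the gear of the red dot: with closed fingers, push its black-knobbed lever out of that slot and through the H-shaped gate into the slot that ends at the green dot, fully home, and leave it there. Only push the lever from outside, never take the knob or stem between the fingers, do not force it against the gate and do not run it into the blue or the yellow gear; leave the oil bottle, the spur gear, the bearing and the spanner where they are.

Things in the scene. Friction and masses are not known exactly. Their poses are not given: they have to be found in the camera images.
- gearbox: Grey-green cast gearbox on a dark steel base plate (220 x 170 x 12 mm), fixed to the bench, turned up to 0.5 rad. Origin: centre of its underside, on the bench; x runs along the shafts, away from the robot at yaw 0, y left, z up. Housing 172 x 132 mm, 97 mm high, shaft ends at x = -128 and +106 mm; on it the selector tower with the gate plate. Nothing but the lever is higher than that plate.
- gate_centre (a point): Centre of the bright steel gate plate, upper face, 141.5 mm above the bench; axes as the gearbox. Plate 116 (x) x 102 (y) x 5.5 mm. Cut in it an H: two slots along x, 13 mm wide, centre lines at y = +13 and -13 mm, x from -21.5 to +21.5 mm, joined by a neutral slot along y, 16 mm wide (x -8 to +8 mm). The four slot ends are the four gears. Tongue corners rounded 3 mm.
- lever_pivot (a point): Pivot about which the lever tips, 92 mm above the bench on the gearbox's z axis, inside the tower; axes as the gearbox.
- lever_knob (a point): Centre of the black ball knob (34 mm diameter), on a 10 mm steel stem, 125 mm from the pivot. Upright in neutral it is 217 mm above the bench, fully home in a gear about 205 mm high and over that gear's dot (40 mm along x, 28 to 35 mm along y from the gate centre). No spring: the lever stays where it is left; about 2 to 3 N at the knob moves it.
- lever_stalk (a point): Point on the axis of the lever's bare stem, 30 mm below the knob centre.
- lever_shift (a joint): Tilt of the lever along the gearbox's x (rad): 0 upright in neutral, +0.33 fully home in a far gear, -0.33 fully home in a near gear (hard stops). To cross from one slot to the other it must lie within about 0.06 of 0, else the stem catches on the tongue between the slots.
- lever_cross (a joint): Tilt of the lever along the gearbox's y (rad): about +0.24 to +0.30 in the left (+y) slot, -0.24 to -0.30 in the right slot, hard stops at +-0.30; between them only in the neutral slot.
- dot_red: Red enamel dot on the gate plate, 13 mm diameter, 1.5 mm thick, marking the gear in which the lever starts: always the near left slot (gearbox x = -40.5, y = +31.5 mm). Origin: centre of its underside. At the start it lies under the knob.
- dot_green: Green enamel dot, like the red one: marks the gear wanted. It lies at one of the two right-hand corners of the gate plate (x = +40.5 or -40.5, y = -31.5 mm from the gate centre): the far right or the near right gear, differing from start to start. Origin: centre of its underside.
- dot_blue: Blue enamel dot at the far left corner of the gate plate (x = +40.5, y = +31.5 mm), straight across neutral from the red gear: a gear not wanted. Origin: centre of its underside.
- dot_yellow: Yellow enamel dot at the right-hand corner of the gate plate that the green dot does not have: a gear not wanted. Origin: centre of its underside.
- oil_bottle: Loose yellow oil bottle with red cap, 57 mm diameter, 165 mm high, standing on the bench to the right of the gearbox. Bystander. Origin: centre of its underside, z up.
- spur_gear: Loose grey spur gear, 49 mm diameter, 21 mm high, lying on the bench near right of the gearbox. Bystander. Origin: centre of its underside.
- bearing: Loose ball bearing, 52 mm diameter, 15 mm high, lying on the bench near left of the gearbox. Bystander. Origin: centre of its underside.
- spanner: Loose combination spanner, 188 mm long, 25 mm wide, 6 mm thick, lying on the bench to the left of the gearbox. Bystander. Origin: centre of its underside, length along its y.

How it is judged (in metres and radians):
At the end, for the whole second after the job is handed in: The lever is at rest fully home in the gear of the green dot (knob centre within 10 mm of being straight over the dot, tilted along the slot by more than 0.28 of the full 0.33 rad) and the four bystanders lie within 10 mm of where they were (horizontal distance between lever_knob and dot_green below 0.01 m and (value of joint lever_shift above 0.28 rad or value of joint lever_shift below -0.28 rad) and velocity of joint lever_shift between -0.02 and 0.02 rad/s and distance of each of oil_bottle, spur_gear, bearing, spanner from where it was at the start of the episode below 0.01 m); the robot touches nothing.
It fails at once if the knob or the stem of the lever was taken between the fingers (distance between the grasp point and lever_knob below 0.02 m or distance between the grasp point and lever_stalk below 0.01 m).
It fails at once if the lever or the gearbox was forced (pushed with more than 45 N) (contact force between any of the fingers, the arm and gearbox above 45 N).
It fails at once if the lever was run fully into the blue or the yellow gear (horizontal distance between lever_knob and dot_blue below 0.01 m or horizontal distance between lever_knob and dot_yellow below 0.01 m).
It fails at once if a bystander was pushed, knocked over or lifted (more than 15 mm) (distance of any of oil_bottle, spur_gear, bearing, spanner from where it was at the start of the episode above 0.015 m or angle between oil_bottle's own z axis and vertical above 0.3 rad).
It also fails if it takes over 51 s, if anything falls off the work surface, if the arm or the gripper's body presses on something with over 40 N, if the wrist force passes 120 N, or if a joint passes its speed limit or range.

## Working session

There is one attempt and no reset: what is moved stays moved. The work goes in short steps, Python scripts to look and compute and a tool call to move; the robot and the scene stay as the last step left them, time stands still between calls to the robot, and variables do not carry over. Pictures are saved under pics/ and viewed, at most 10 in all, crops included, and the job is handed in when it is done.

Besides the shell and the picture viewer there is one more tool, called as name([rows], argument=value, ...), one row to a line, values as JSON. apply_moves: Moves the arm, as the interface text tells. Its arguments: {"type":"object","properties":{"series":{"type":"array"}},"required":["series"]}

```bash
mkdir -p pics; cat > h.py <<'E'
import numpy as np, cv2
from plant import ctrl
def world(cam,u,v,d):
    c=ctrl.get_calibration(cam); T=np.array(c["cam_to_world"])
    p=np.array([(u-c["cx"])/c["fx"]*d,(v-c["cy"])/c["fy"]*d,d,1]); return (T@p)[:3]
def look(cam,names,save=None):
    im,dp=ctrl.capture(cam)
    if save: cv2.imwrite("pics/"+save,im[:,:,::-1])
    for n in names:
        r=ctrl.masks_of(cam,n)
        for q in r[:2]:
            m=q["pixels"]&(dp>0)
            if m.sum()<3: continue
            v,u=np.nonzero(m); P=np.array([world(cam,a,b,dp[b,a]) for a,b in list(zip(u,v))[::max(1,len(u)//400)]])
            print(cam,n,round(q["score"],2),m.sum(),"uv",u.mean().round(),v.mean().round(),"med",np.median(P,0).round(1),"min",P.min(0).round(),"max",P.max(0).round())
    return im,dp
E
python3 - <<'E'
from h import *
N=["lever_knob","dot_red","dot_green","dot_blue","dot_yellow"]
look("scene",N+["oil_bottle","gearbox"],"s1.png"); look("side",N,"d1.png")
s=ctrl.read_state(); print(s, ctrl.grasp_offset)
E
```

```text
scene lever_knob 0.67 346 uv 326.0 180.0 med [532.8  50.5 205.6] min [ 517. -356.   -2.] max [875.  66. 224.]
scene dot_blue 0.5 320 uv 326.0 179.0 med [531.7  51.8 206.7] min [ 517. -304.   -2.] max [799.  66. 224.]
scene dot_blue 0.48 7411 uv 329.0 232.0 med [516.7  49.4  66.3] min [ 430. -343.   -2.] max [875. 119. 223.]
scene oil_bottle 0.83 1224 uv 381.0 202.0 med [ 518.6 -137.9   79.6] min [ 500. -166.   -0.] max [ 550. -125.  156.]
scene oil_bottle 0.55 7470 uv 329.0 231.0 med [513.7  48.2  69.8] min [ 433. -343.   -3.] max [875. 114. 224.]
scene gearbox 0.66 7292 uv 328.0 231.0 med [516.8  47.6  72.4] min [430. -49.   1.] max [679. 116. 223.]
side lever_knob 0.79 266 uv 324.0 178.0 med [534.8  53.3 209.6] min [ 517. -327.    3.] max [709.  65. 226.]
side dot_red 0.4 278 uv 324.0 178.0 med [535.9  52.3 208.9] min [ 517. -388.    1.] max [693.  65. 226.]
side dot_blue 0.41 6211 uv 322.0 223.0 med [537.4  50.6  72.5] min [ 434. -334.    0.] max [711. 117. 224.]
{'t': 0.7, 'joints': array([-8.21698300e+01,  4.99339541e+00,  7.85335138e+01,  1.26717298e-03,
        9.64631665e+01, -5.90804391e+00]), 'joint_vel': array([ 0.05754683,  0.01706079, -0.05645999,  0.04575869,  0.05777255,
        0.05830036]), 'joint_efforts': array([-6.39886275e-04, -3.51594615e+01, -3.13378215e+01, -2.20636084e-04,
        8.82692507e-05, -1.86200521e-05]), 'position': array([ 130.61527985, -534.29086446,  231.38363936]), 'tool_rot': array([ 1.79989999e+02, -2.30875276e-04,  1.37383567e+01]), 'wrist_force': array([-0.24972263,  0.24757484,  0.0355935 ]), 'wrist_torque': array([-0.00596489, -0.01994336, -0.01686394]), 'gripper_force': 0.0, 'opening': 85.65508921012304} 18.700000000000003
```

```bash
python3 - <<'E'
import cv2,numpy as np
a=cv2.imread("pics/s1.png")[140:300,230:430];b=cv2.imread("pics/d1.png")[140:300,230:430]
cv2.imwrite("pics/c1.png",np.vstack([cv2.resize(x,None,fx=1.85*2,fy=1.85,interpolation=2) if 0 else cv2.resize(x[:, :],(375,300),interpolation=2) for x in (a,b)]) if 0 else np.hstack([cv2.resize(x,(400,320),interpolation=2) for x in (a,b)]))
E
```

```text
(no output)
```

View pics/c1.png

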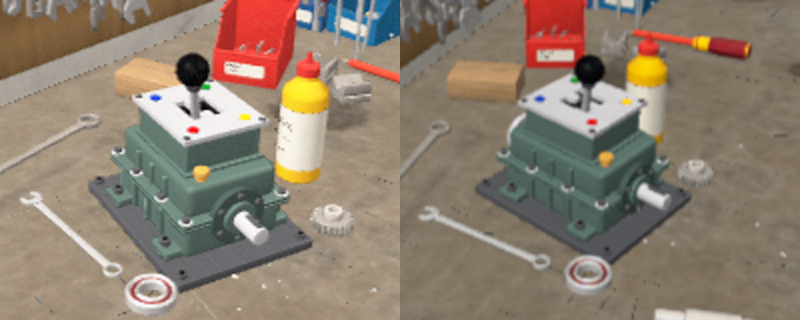

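Both views (left scene, right side) show the knob over the red dot. In the scene crop blue is at left (157,98), yellow at right (245,117) and green behind the knob (206,87), so green marks the far right gear. Next I'll fit the gate frame from the dots.

```bash
cat >> h.py <<'E'
def dots(cam,im,roi):
    c=ctrl.get_calibration(cam);T=np.array(c["cam_to_world"])
    h=cv2.cvtColor(im,cv2.COLOR_RGB2HSV).astype(int);H,S,V=h[...,0],h[...,1],h[...,2]
    ok=(S>140)&(V>70); z=np.zeros(ok.shape,bool); z[roi[1]:roi[3],roi[0]:roi[2]]=1; ok&=z
    R={"red":(H<8)|(H>172),"green":(H>45)&(H<85),"blue":(H>100)&(H<130),"yellow":(H>22)&(H<35)}
    out={}
    for k,m in R.items():
        n,l,st,ce=cv2.connectedComponentsWithStats((m&ok).astype(np.uint8))
        for i in range(1,n):
            if st[i,4]<4: continue
            u,v=ce[i]; d=T[:3,:3]@[(u-c["cx"])/c["fx"],(v-c["cy"])/c["fy"],1]; o=T[:3,3]
            p=o+d*(143-o[2])/d[2]; print(cam,k,st[i,4],ce[i].round(1),p.round(1)); out.setdefault(k,p)
    return out
def fit(D):
    L={"red":(-40.5,31.5),"green":(40.5,-31.5),"blue":(40.5,31.5),"yellow":(-40.5,-31.5)}
    ks=[k for k in D if k in L];A=np.array([complex(*L[k]) for k in ks]);B=np.array([complex(*D[k][:2]) for k in ks])
    a=A-A.mean();b=B-B.mean();r=np.vdot(a,b);y=np.angle(r);c=B.mean()-A.mean()*np.exp(1j*y)
    print("centre",c,"yaw",np.degrees(y),"res",abs(B-c-A*np.exp(1j*y)).round(1),"scale",abs(r)/np.vdot(a,a).real)
E
python3 - <<'E'
from h import *
for cam,b in (("scene",(290,170,360,215)),("side",(285,165,350,210))):
    im=cv2.imread("pics/"+{"scene":"s1","side":"d1"}[cam]+".png")[:,:,::-1]
    D=dots(cam,np.ascontiguousarray(im),b); fit(D)
    c=ctrl.get_calibration(cam);print(np.array(c["cam_to_world"])[:3,3],c["fx"])
    # knob ray at z=205
    g=cv2.cvtColor(np.ascontiguousarray(im),cv2.COLOR_RGB2GRAY)[150:195,305:350]
    v,u=np.nonzero(g<45);u=u+305;v=v+150;T=np.array(c["cam_to_world"])
    print("dark",len(u),u.min(),u.max(),v.min(),v.max())
    uu=(u.min()+u.max())/2;d=T[:3,:3]@[(uu-c["cx"])/c["fx"],(v.min()+ (u.max()-u.min())/2-c["cy"])/c["fy"],1];o=T[:3,3]
    print("knob",o+d*(205-o[2])/d[2])
E
```

```text
scene red 159 [346.4 175.9] [586.6 -87.4 143. ]
scene red 11 [326.  204.4] [529.6  49.8 143. ]
scene green 8 [332.2 183. ] [585.2 -35.2 143. ]
scene blue 8 [307.5 188.5] [605.5  24.1 143. ]
scene yellow 11 [352. 198.] [509.1  -9.6 143. ]
centre (571.6108288657616-27.02661515527302j) yaw 6.992400965321091 res [104.9  35.4  15.1  59.7] scale 0.3120387183009016
[ 46.00679016 624.39547457 552.99938617] 421.9540440657693
dark 212 319 335 167 194
knob [534.62285667  44.23045976 205.        ]
side red 135 [305.6 169.9] [636.3 -76.6 143. ]
side red 8 [325.5 200.5] [531.3  47.6 143. ]
side green 5 [317.2 179.6] [587.4 -38.2 143. ]
side blue 6 [299.5 188.7] [608.4  20.6 143. ]
side yellow 50 [347.3 175.2] [525.9 -90.  143. ]
side yellow 8 [342.5 190.5] [511.  -10.4 143. ]
centre (589.500614268328-46.0337086831494j) yaw 27.50355775355803 res [105.1  55.3  20.2  42.3] scale 0.3898490922059846
[269.76350528 721.15097044 577.72080097] 373.89496350566736
dark 168 317 331 168 192
knob [536.6944695   44.56232586 205.        ]
```

Red (530.5,48.7), green (586.3,-36.7), blue (607,22.4) and yellow (510,-10) agree between the cameras within 2 mm. The dot spacings are 81 x 62 mm, as they should be. That puts the gate centre at about (558.5,6.1) with yaw -19.1°, and green is far right.

I'll turn the tool to yaw -19 so that tool x = gearbox x and tool y = -gearbox y, shut the fingers and approach.

apply_moves([
  {"linear":[0,0,0],"rot":[0,0,8.2],"claw":-1},
  {"linear":[0,0,0],"rot":[0,0,8.2],"claw":-1},
  {"linear":[0,0,0],"rot":[0,0,8.2],"claw":-1},
  {"linear":[0,0,0],"rot":[0,0,8.2],"claw":-1},
  {"linear":[0.011,-0.055,0],"rot":[0,0,0],"claw":-1},
  {"linear":[0.011,-0.055,0],"rot":[0,0,0],"claw":-1},
  {"linear":[0.011,-0.055,0],"rot":[0,0,0],"claw":-1},
  {"linear":[0.011,-0.055,0],"rot":[0,0,0],"claw":-1},
  {"linear":[0.011,-0.055,0],"rot":[0,0,0],"claw":-1},
  {"linear":[0.011,-0.055,0],"rot":[0,0,0],"claw":-1},
])

```text
t: 1.95
position: [301.4, -242.4, 231.6]
tool_rot: [180.0, -0.1, -19.1]
wrist_force: [1.0, -0.1, 0.5]
opening: -0.1
gripper_force: 0.0
```

apply_moves([
  {"linear":[0.011,-0.055,0],"rot":[0,0,0],"claw":-1},
  {"linear":[0.011,-0.055,0],"rot":[0,0,0],"claw":-1},
  {"linear":[0.011,-0.055,0],"rot":[0,0,0],"claw":-1},
  {"linear":[0.011,-0.055,0],"rot":[0,0,0],"claw":-1},
  {"linear":[0,-0.05,0],"rot":[0,0,0],"claw":-1},
  {"linear":[0,0,0],"rot":[0,0,0],"claw":-1},
])

```text
t: 2.7
position: [431.0, -0.2, 231.2]
tool_rot: [-180.0, 0.0, -18.7]
wrist_force: [0.0, -0.8, 0.3]
opening: -0.1
gripper_force: 0.0
```

```bash
cat >> h.py <<'E'
C=np.array([558.5,6.1]);Y=np.radians(-19.1)
def gb(p): 
    d=np.array(p[:2])-C; return np.array([np.cos(Y)*d[0]+np.sin(Y)*d[1],-np.sin(Y)*d[0]+np.cos(Y)*d[1]]).round(1)
E
python3 - <<'E'
from h import *
im,dp=look("wrist",["lever_knob"],"w1.png")
D=dots("wrist",im,(0,0,640,400)); 
print(gb(ctrl.read_state()["position"]))
E
```

```text
wrist lever_knob 0.76 6030 uv 154.0 68.0 med [533.8  36.  218.1] min [517.   4.  -0.] max [624. 170. 226.]
wrist lever_knob 0.26 425 uv 131.0 35.0 med [636.  120.1   4.2] min [517.  38.  -1.] max [656. 143. 215.]
wrist red 71 [501.7   1.2] [ 515.9 -157.   143. ]
wrist red 278 [195.8  90.9] [529.4  42.7 143. ]
wrist red 219 [167.8 160. ] [494.1  79.6 143. ]
wrist yellow 1962 [472.   15.3] [ 514.2 -138.   143. ]
wrist yellow 89 [406.2  35.3] [516.5 -96.4 143. ]
wrist yellow 284 [291.7  90.5] [509.1 -16.8 143. ]
wrist yellow 167 [207.6 125.6] [506.5  44.3 143. ]
[-118.1  -50.5]
```

View pics/w1.png

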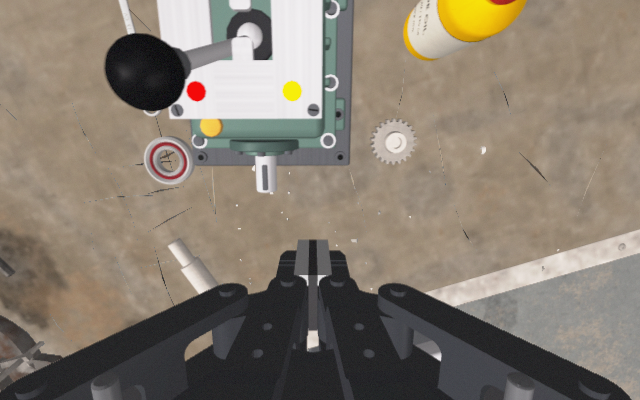

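The wrist view shows the red dot at (196,91), yellow at (292,91) and the knob at upper left (145,72). It puts the dots about 6 mm further right than the fixed cameras do. The arm may not have settled, so I'll check with depth.

```bash
python3 - <<'E'
from h import *
for cam,b in (("scene",(290,170,360,215)),("side",(285,165,350,210)),("wrist",(150,60,320,140))):
    im,dp=ctrl.capture(cam); s=ctrl.read_state(); print(s["position"].round(1),s["tool_rot"].round(2),gb(s["position"]))
    D=dots(cam,im,b)
    for u,v in {"scene":[(326,204),(352,198),(307,188)],"side":[(325,200),(342,190),(299,189)],"wrist":[(196,91),(292,90)]}[cam]:
        print(cam,u,v,world(cam,u,v,float(dp[v,u])).round(1))
    r=ctrl.masks_of(cam,"lever_knob")[0]["pixels"]&(dp>0); v,u=np.nonzero(r)
    P=np.array([world(cam,a,c,dp[c,a]) for a,c in zip(u,v)]); P=P[(P[:,2]>190)&(P[:,0]>480)&(P[:,0]<600)]
    from scipy.optimize import least_squares
    q=least_squares(lambda x:np.linalg.norm(P-x,axis=1)-17,np.median(P,0)-[0,0,10],loss="soft_l1"); print(cam,"knob",q.x.round(1),q.cost/len(P),gb(q.x))
E
```

```text
[430.3  -3.7 231.3] [ 1.7996e+02 -1.0000e-02 -1.9080e+01] [-117.9  -51.2]
scene red 161 [346.4 175.9] [586.6 -87.5 143. ]
scene red 11 [326.  204.4] [529.6  49.8 143. ]
scene green 8 [332.2 183. ] [585.2 -35.2 143. ]
scene blue 8 [307.5 188.5] [605.5  24.1 143. ]
scene yellow 11 [352. 198.] [509.1  -9.6 143. ]
scene 326 204 [531.2  47.8 142.5]
scene 352 198 [508.7  -9.  143.4]
scene 307 188 [608.2  22.7 142.8]
scene knob [535.2  47.8 206.8] 0.2854563168207149 [-35.7  31.8]
[430.3  -4.3 231.4] [ 1.7997e+02 -2.0000e-02 -1.9180e+01] [-117.8  -51.7]
side red 135 [305.6 169.9] [636.3 -76.6 143. ]
side red 8 [325.5 200.5] [531.3  47.6 143. ]
side green 5 [317.2 179.6] [587.4 -38.2 143. ]
side blue 6 [299.5 188.7] [608.4  20.6 143. ]
side yellow 45 [347.4 174.9] [526.2 -91.6 143. ]
side yellow 7 [342.7 190.4] [510.7 -10.9 143. ]
side 325 200 [531.9  49.2 145.1]
side 342 190 [512.6 -11.3 143.5]
side 299 189 [607.5  25.3 144.7]
side knob [534.9  46.5 208.5] 0.3635124298415919 [-35.5  30.4]
[430.3  -4.3 231.4] [ 1.7999e+02 -2.0000e-02 -1.9200e+01] [-117.7  -51.7]
wrist red 287 [187.8  93.2] [529.9  46.7 143. ]
wrist yellow 296 [283.5  92.2] [509.7 -12.8 143. ]
wrist yellow 171 [201.  127.6] [506.9  47.6 143. ]
wrist 196 91 [529.5  41.2 142.6]
wrist 292 90 [509.2 -18.6 143.4]Traceback (most recent call last):
  File "<stdin>", line 8, in <module>
  File "h.py", line 4, in world
    c=ctrl.get_calibration(cam); T=np.array(c["cam_to_world"])
ValueError: time passes only in moves, steps and waits
```

The arm had not settled; now the views agree within 2 mm. The knob is at about gearbox (-36..-40,31) with its centre near z 207. I'll go to the near side of the knob at push height.

apply_moves([
  {"linear":[0,-0.042,0.02],"rot":[0,0,0],"claw":-1},
  {"linear":[0,-0.041,0.02],"rot":[0,0,0],"claw":-1},
  {"linear":[0.015,0,0],"rot":[0,0,0],"claw":-1},
  {"linear":[0.015,0,0],"rot":[0,0,0],"claw":-1},
  {"linear":[0,0,0],"rot":[0,0,0],"claw":-1},
  {"linear":[0,0,0],"rot":[0,0,0],"claw":-1},
])

```text
t: 3.85
position: [486.2, 64.6, 191.9]
tool_rot: [-180.0, -0.0, -19.2]
wrist_force: [1.3, 0.2, 0.1]
opening: -0.3
gripper_force: 0.0
```

apply_moves([
  {"linear":[0.006,0,0],"rot":[0,0,0],"claw":-1},
  {"linear":[0.006,0,0],"rot":[0,0,0],"claw":-1},
  {"linear":[0.005,0,0],"rot":[0,0,0],"claw":-1},
  {"linear":[0.005,0,0],"rot":[0,0,0],"claw":-1},
  {"linear":[0.005,0,0],"rot":[0,0,0],"claw":-1},
  {"linear":[0.005,0,0],"rot":[0,0,0],"claw":-1},
  {"linear":[0,0,0],"rot":[0,0,0],"claw":-1},
  {"linear":[0,0,0],"rot":[0,0,0],"claw":-1},
])

```text
t: 4.85
position: [516.3, 55.1, 191.3]
tool_rot: [180.0, -0.0, -19.1]
wrist_force: [-1.8, 1.1, 2.3]
opening: 0.1
gripper_force: 1.1
```

```bash
cat >> h.py <<'E'
def knob(cam):
    from scipy.optimize import least_squares
    im,dp=ctrl.capture(cam); r=ctrl.masks_of(cam,"lever_knob")
    m=r[0]["pixels"]&(dp>0); v,u=np.nonzero(m)
    c=ctrl.get_calibration(cam); T=np.array(c["cam_to_world"]); d=dp[v,u]
    P=(T[:3,:3]@np.array([(u-c["cx"])/c["fx"]*d,(v-c["cy"])/c["fy"]*d,d])).T+T[:3,3]
    P=P[(P[:,2]>190)&(P[:,2]<240)&(np.linalg.norm(P[:,:2]-C,axis=1)<75)]
    q=least_squares(lambda x:np.linalg.norm(P-x,axis=1)-17,np.median(P,0)-[0,0,10],loss="soft_l1")
    print(cam,"knob",q.x.round(1),"gb",gb(q.x),"cost",round(q.cost/len(P),2),len(P)); return im
E
python3 - <<'E'
from h import *
a=knob("scene");b=knob("side")
cv2.imwrite("pics/c2.png",np.hstack([cv2.resize(x[140:300,230:430],(400,320),interpolation=2) for x in (a,b)])[:,:,::-1])
s=ctrl.read_state();print(s["t"],gb(s["position"]),s["position"].round(1),s["tool_rot"],s["wrist_force"].round(1))
E
```

```text
scene knob [542.6  45.6 208.3] gb [-28.   32.1] cost 0.32 72
side knob [542.5  44.5 210.1] gb [-27.7  31. ] cost 0.43 85
5.05 [-56.   32.4] [516.2  55.1 191.2] [ 1.79993090e+02 -1.30385738e-02 -1.90594318e+01] [-1.1  0.8  2.2]
```

View pics/c2.png

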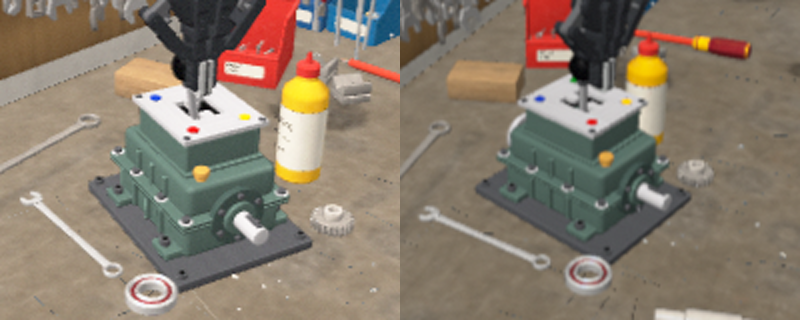

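The fingers are pushing the knob from the near side (scene crop about (190,72)), with a TCP-to-knob offset of 28 mm and about 3 N. 28 mm remains to neutral.

apply_moves([
  {"linear":[0.005,0,0],"rot":[0,0,0],"claw":-1},
  {"linear":[0.005,0,0],"rot":[0,0,0],"claw":-1},
  {"linear":[0.005,0,0],"rot":[0,0,0],"claw":-1},
  {"linear":[0.005,0,0],"rot":[0,0,0],"claw":-1},
  {"linear":[0.004,0,0],"rot":[0,0,0],"claw":-1},
  {"linear":[0.003,0,0],"rot":[0,0,0],"claw":-1},
  {"linear":[0,0,0],"rot":[0,0,0],"claw":-1},
  {"linear":[0,0,0],"rot":[0,0,0],"claw":-1},
])

```text
t: 6.05
position: [541.9, 46.1, 191.1]
tool_rot: [180.0, -0.0, -19.1]
wrist_force: [-0.6, 0.7, 1.1]
opening: 0.2
gripper_force: 0.6
```

```bash
python3 - <<'E'
from h import *
a=knob("scene");b=knob("side")
s=ctrl.read_state();print(s["t"],gb(s["position"]),s["position"].round(1),s["wrist_force"].round(1))
E
```

```text
scene knob [566.4  68.6 212.4] gb [-13.   61.6] cost 1.67 62
side knob [568.1  36.7 213.1] gb [-0.9 32.1] cost 0.6 103
6.25 [-28.9  32.4] [541.8  46.2 191.2] [-1.2  1.3  0.1]
```

Knob at x ≈ -1, in neutral (the scene fit was poor because the gripper hid the knob). Now round to the left side.

apply_moves([
  {"linear":[-0.03,0,0],"rot":[0,0,0],"claw":-1},
  {"linear":[0,-0.025,0],"rot":[0,0,0],"claw":-1},
  {"linear":[0,-0.025,0],"rot":[0,0,0],"claw":-1},
  {"linear":[0,0,0],"rot":[0,0,0],"claw":-1},
  {"linear":[0.03,0,0],"rot":[0,0,0],"claw":-1},
  {"linear":[0.028,0,0],"rot":[0,0,0],"claw":-1},
  {"linear":[0,0,0],"rot":[0,0,0],"claw":-1},
  {"linear":[0,0,0],"rot":[0,0,0],"claw":-1},
])

```text
t: 7.25
position: [583.9, 84.0, 191.0]
tool_rot: [180.0, 0.1, -19.1]
wrist_force: [0.5, 0.5, 0.8]
opening: -0.0
gripper_force: 0.0
```

```bash
python3 - <<'E'
from h import *
a=knob("scene");b=knob("side");w=knob("wrist")
cv2.imwrite("pics/w2.png",w[:,:,::-1])
s=ctrl.read_state();print(s["t"],gb(s["position"]),s["position"].round(1),s["wrist_force"].round(1))
E
```

```text
scene knob [568.9  38.  211.5] gb [-0.6 33.5] cost 0.59 226
side knob [568.3  36.6 213.5] gb [-0.7 32.1] cost 0.6 199
wrist knob [567.7  36.8 212.7] gb [-1.3 32. ] cost 0.15 4659
7.55 [-1.4 82.6] [584.2  84.6 191.6] [0.1 0.1 0.5]
```

View pics/w2.png

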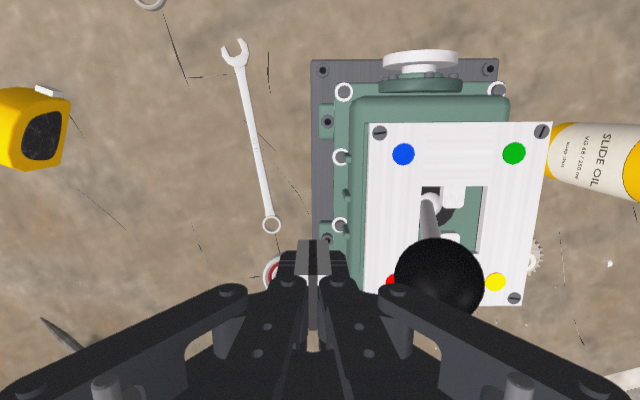

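The wrist view confirms green at the far right (514,153), blue far left (403,153) and yellow near right (495,282). All three cameras put the knob at (-1,32). Pushing right through neutral now.

apply_moves([
  {"linear":[0,0.01,0],"rot":[0,0,0],"claw":-1},
  {"linear":[0,0.006,0],"rot":[0,0,0],"claw":-1},
  {"linear":[0,0.006,0],"rot":[0,0,0],"claw":-1},
  {"linear":[0,0.006,0],"rot":[0,0,0],"claw":-1},
  {"linear":[0,0.006,0],"rot":[0,0,0],"claw":-1},
  {"linear":[0,0.006,0],"rot":[0,0,0],"claw":-1},
  {"linear":[0,0.006,0],"rot":[0,0,0],"claw":-1},
  {"linear":[0,0,0],"rot":[0,0,0],"claw":-1},
  {"linear":[0,0,0],"rot":[0,0,0],"claw":-1},
])

```text
t: 8.68
position: [569.1, 40.4, 190.6]
tool_rot: [179.9, 0.1, -19.1]
wrist_force: [-0.3, -0.0, 0.4]
opening: -0.1
gripper_force: 0.0
```

```bash
python3 - <<'E'
from h import *
a=knob("scene");b=knob("side");w=knob("wrist")
s=ctrl.read_state();print(s["t"],gb(s["position"]),s["position"].round(1),s["wrist_force"].round(1))
E
```

```text
scene knob [559.7  11.6 214.8] gb [-0.7  5.6] cost 0.93 165
side knob [559.2  10.6 216.8] gb [-0.8  4.4] cost 1.04 134
wrist knob [558.9  10.8 217.4] gb [-1.2  4.5] cost 0.13 3286
8.975 [-1.1 36.4] [569.4  40.9 191. ] [ 0.2  0.4 -0.6]
```

apply_moves([
  {"linear":[0,0.006,0],"rot":[0,0,0],"claw":-1},
  {"linear":[0,0.006,0],"rot":[0,0,0],"claw":-1},
  {"linear":[0,0.006,0],"rot":[0,0,0],"claw":-1},
  {"linear":[0,0.006,0],"rot":[0,0,0],"claw":-1},
  {"linear":[0,0.006,0],"rot":[0,0,0],"claw":-1},
  {"linear":[0,0.005,0],"rot":[0,0,0],"claw":-1},
  {"linear":[0,0.003,0],"rot":[0,0,0],"claw":-1},
  {"linear":[0,0,0],"rot":[0,0,0],"claw":-1},
  {"linear":[0,0,0],"rot":[0,0,0],"claw":-1},
])

```text
t: 10.1
position: [556.8, 4.8, 191.1]
tool_rot: [180.0, 0.0, -19.1]
wrist_force: [-0.0, -0.1, -0.3]
opening: -0.2
gripper_force: 0.1
```

```bash
python3 - <<'E'
from h import *
a=knob("scene");b=knob("side");w=knob("wrist")
s=ctrl.read_state();print(s["t"],gb(s["position"]),s["position"].round(1),s["wrist_force"].round(1))
E
```

```text
scene knob [548.5 -23.1 211.7] gb [  0.1 -30.8] cost 0.78 186
side knob [547.8 -24.6 213.6] gb [ -0.1 -32.6] cost 0.95 116
wrist knob [547.1 -24.8 213.1] gb [ -0.6 -32.9] cost 0.35 3687
10.4 [-1.  -1.5] [557.1   5.  191.3] [-0.3  0.8 -0.6]
```

Knob is in the right-hand lane at (0,-32.7). Now round to its near side.

apply_moves([
  {"linear":[0,-0.025,0],"rot":[0,0,0],"claw":-1},
  {"linear":[-0.03,0,0],"rot":[0,0,0],"claw":-1},
  {"linear":[-0.031,0,0],"rot":[0,0,0],"claw":-1},
  {"linear":[0,0,0],"rot":[0,0,0],"claw":-1},
  {"linear":[0,0.028,0],"rot":[0,0,0],"claw":-1},
  {"linear":[0,0.028,0],"rot":[0,0,0],"claw":-1},
  {"linear":[0,0,0],"rot":[0,0,0],"claw":-1},
  {"linear":[0,0,0],"rot":[0,0,0],"claw":-1},
])

```text
t: 11.4
position: [489.9, -4.3, 191.4]
tool_rot: [-180.0, -0.0, -19.1]
wrist_force: [-0.4, 0.2, -0.6]
opening: -0.2
gripper_force: 0.0
```

apply_moves([
  {"linear":[0.015,0,0],"rot":[0,0,0],"claw":-1},
  {"linear":[0.012,0,0],"rot":[0,0,0],"claw":-1},
  {"linear":[0.006,0,0],"rot":[0,0,0],"claw":-1},
  {"linear":[0.006,0,0],"rot":[0,0,0],"claw":-1},
  {"linear":[0.006,0,0],"rot":[0,0,0],"claw":-1},
  {"linear":[0.006,0,0],"rot":[0,0,0],"claw":-1},
  {"linear":[0.006,0,0],"rot":[0,0,0],"claw":-1},
  {"linear":[0.005,0,0],"rot":[0,0,0],"claw":-1},
  {"linear":[0,0,0],"rot":[0,0,0],"claw":-1},
  {"linear":[0,0,0],"rot":[0,0,0],"claw":-1},
])

```text
t: 12.65
position: [548.1, -24.7, 191.1]
tool_rot: [180.0, -0.0, -19.1]
wrist_force: [-0.4, 1.0, 1.1]
opening: -0.1
gripper_force: 0.2
```

```bash
python3 - <<'E'
from h import *
a=knob("scene");b=knob("side");w=knob("wrist")
s=ctrl.read_state();print(s["t"],gb(s["position"]),s["position"].round(1),s["wrist_force"].round(1))
E
```

```text
scene knob [575.1 -31.3 207.7] gb [ 27.9 -30. ] cost 1.45 106
side knob [574.7 -32.8 210.2] gb [ 28.  -31.5] cost 1.01 122
wrist knob [574.3 -33.3 210.4] gb [ 27.9 -32.1] cost 0.09 6079
12.95 [  0.2 -32.6] [548.  -24.8 191.3] [-0.5  0.2 -0.5]
```

apply_moves([
  {"linear":[0.004,0,0],"rot":[0,0,0],"claw":-1},
  {"linear":[0.003,0,0],"rot":[0,0,0],"claw":-1},
  {"linear":[0.002,0,0],"rot":[0,0,0],"claw":-1},
  {"linear":[0.001,0,0],"rot":[0,0,0],"claw":-1},
  {"linear":[0.001,0,0],"rot":[0,0,0],"claw":-1},
  {"linear":[0,0,0],"rot":[0,0,0],"claw":-1},
  {"linear":[0,0,0],"rot":[0,0,0],"claw":-1},
])

```text
t: 13.82
position: [558.3, -28.3, 191.3]
tool_rot: [180.0, -0.0, -19.1]
wrist_force: [-2.6, 0.8, -1.2]
opening: 0.0
gripper_force: 1.2
```

```bash
python3 - <<'E'
from h import *
b=knob("side");w=knob("wrist")
s=ctrl.read_state();print(s["t"],gb(s["position"]),s["position"].round(1),s["wrist_force"].round(1))
E
```

```text
side knob [584.4 -35.1 207.5] gb [ 37.9 -30.5] cost 0.81 122
wrist knob [584.3 -35.9 207.7] gb [ 38.1 -31.3] cost 0.09 5872
14.025 [ 11.1 -32.5] [558.3 -28.3 191.3] [-1.5  0.3 -2.4]
```

apply_moves([
  {"linear":[0.001,0,0],"rot":[0,0,0],"claw":-1},
  {"linear":[0,0,0],"rot":[0,0,0],"claw":-1},
  {"linear":[0.001,0,0],"rot":[0,0,0],"claw":-1},
  {"linear":[0,0,0],"rot":[0,0,0],"claw":-1},
])

```text
t: 14.52
position: [560.3, -28.9, 191.3]
tool_rot: [180.0, -0.0, -19.1]
wrist_force: [-2.5, 1.0, -2.1]
opening: 0.0
gripper_force: 1.2
```

apply_moves([
  {"linear":[0.0007,0,0],"rot":[0,0,0],"claw":-1},
  {"linear":[0,0,0],"rot":[0,0,0],"claw":-1},
])

```text
t: 14.78
position: [560.9, -29.1, 191.3]
tool_rot: [180.0, -0.0, -19.1]
wrist_force: [-2.8, 1.3, -2.2]
opening: -0.1
gripper_force: 1.2
```

apply_moves([
  {"linear":[-0.02,0,0],"rot":[0,0,0],"claw":-1},
  {"linear":[-0.04,0,0],"rot":[0,0,0],"claw":-1},
  {"linear":[-0.05,0,-0.02],"rot":[0,0,0],"claw":-1},
  {"linear":[-0.03,0,-0.03],"rot":[0,0,0],"claw":-1},
  {"linear":[0,0,0],"rot":[0,0,0],"claw":-1},
  {"linear":[0,0,0],"rot":[0,0,0],"claw":-1},
  {"linear":[0,0,0],"rot":[0,0,0],"claw":-1},
  {"linear":[0,0,0],"rot":[0,0,0],"claw":-1},
])

```text
t: 15.78
position: [428.8, 16.4, 240.0]
tool_rot: [180.0, 0.1, -19.1]
wrist_force: [0.8, -0.1, -0.8]
opening: 0.0
gripper_force: 0.0
```

```bash
python3 - <<'E'
from h import *
a=knob("scene");b=knob("side");w=knob("wrist")
cv2.imwrite("pics/c3.png",np.hstack([cv2.resize(x[140:300,230:430],(400,320),interpolation=2) for x in (a,b)])[:,:,::-1])
s=ctrl.read_state();print(s["t"],gb(s["position"]),s["wrist_force"].round(1))
E
```

```text
scene knob [588.2 -35.1 205.4] gb [ 41.6 -29.2] cost 0.67 183
side knob [587.3 -36.5 207.5] gb [ 41.2 -30.8] cost 0.68 174
  return _methods._mean(a, axis=axis, dtype=dtype,
  ret = um.true_divide(
Traceback (most recent call last):
  File "h.py", line 45, in knob
    q=least_squares(lambda x:np.linalg.norm(P-x,axis=1)-17,np.median(P,0)-[0,0,10],loss="soft_l1")
ValueError: Initial guess is outside of provided bounds
```

The scene and side cameras both put the knob at (41.4,-30), against a green dot at (40.5,-31.5) and an expected height of about 205. The arm is clear. The wrist camera just no longer sees the knob.

```bash
python3 -c "
from plant import ctrl
print(ctrl.hand_in())"
```

```text
the job is handed in; nothing more can be done
None
```

The lever is out of the red gear and home in the green (far right) gear, with the knob measured within about 2 mm of over the dot and the arm backed clear; the job is handed in, but I took no final look at the bystanders.

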